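# Load-check an extension spring on the bench spring tester and hold it at the test length

### The arm

A 6-joint arm with a two-finger parallel gripper is mounted at the origin on a cart in front of the work surface, level with it; the furniture and walls round the work are solid. World frame = base frame: x ahead of the robot, y to its left, z up, the work surface at z = 0. Lengths are in m, angles in degrees, forces in N, time in s.
With the tool pointing down it reaches from about 0.35 to 0.875 m from the base axis. Payload 4.2 kg.
Tool frame: the origin (TCP) lies midway between the tips of the shut fingers; the grasp point (between the pads) lies 19 mm behind it (r.pinch_z is the distance from the TCP to the grasp point, in m); z points along the fingers, y is the line along which they close (so a half turn about z gives the same grasp; the last joint's range is limited). The gripper opens to 87 mm and grips with 3 to 60 N. Pads are 19 mm wide; open, the fingers measure 117 mm over their backs; the gripper's body (75 mm by 190 mm) begins 51 mm behind the grasp point.
Start: joints at [89.874, 22.042, 0.453, 0, -68.411, -14.817], TCP at [0.161, 0.604, 0.223] pointing down, gripper open.
Joint ranges: [-179.83, 179.83], [-69.29, 118.12], [-61.27, 80.66], [-181.25, 117.63], [-171.15, -9.14], [-177.46, 177.46]. Speed limits (degrees/s): [159.86, 159.86, 180, 180, 180, 180].

### API

Orientations are given as a 3x3 rotation matrix whose columns are the frame's x, y, z axes.
In Python, from station import r, imaging, models gives the robot as it stands. The module is installed in compiled form; this text tells all that it offers.
- The arm moves only by the tool apply_moves, never from a script. Its argument "moves" is a list of rows, each a list of 2 entries, a list of its own where there are three numbers: the shift along the tool's x, y, z in m, then the turn about the tool's z in degrees. A call has 1 to 5 rows; each row shifts and turns the commanded pose from where the row before left it, along the tool's axes as they then stand; what a row does not reach is not made up. A row lasts 1/12 s, in which the tool goes at most 41.7 mm and 7.16 degrees, less where a joint would pass 70% of its speed; a pose out of reach is approached as far as the arm can. A call is refused whole if a number of a shift passes 0.0417 or a number of a turn 7.16, either way. A call with a gripper value outside its range is refused whole. "hand" is the finger opening in m, from 0 to 0.087, set as the call begins (left out, the last holds). The fingers move at their own pace and stop on an object; the grip force is fixed at half the most. Time passes only in rows, so rows that do not move let the fingers close. It gives the time, the measured TCP pose, the force, the opening and the grip force at its end, in the units of the state.
- r.sense(): the state, without advancing time (a new reading comes with each control period).
- imaging.capture(name): name is "scene" or "top" or "wrist"; returns a dict with "frame" (384x512x3 uint8, blue, green, red), "intrinsics" (3x3 intrinsics, pixels), "eye" and "orientation" of the camera in the world. Camera axes: x right, y down, z forward; pixel columns grow to the right and rows downward; lengths in m; the calibration is good to about 2 mm. The wrist camera is an equidistant fisheye: a pixel r from the principal point sees the ray r / f radians off the axis. A picture is of the moment at which its call begins. There is no depth.
- r.finish_job(): hands the job in; it is judged then, once.
Trained networks look in a picture, given as the dict that the camera call returned (one of the last four; its "shot" number tells which), for a name from the list of things; names that differ only in an ending like _2 or _b are one class to them, and where a whole thing is asked for, a point or a joint stands for the part that bears it (a point fixed in the world has none). Each returns a list of dicts, best first, with "confidence" (0 to 1); they miss things now and then, are a little off and sometimes report something else, mostly with a low value. They report only what shows in the picture. A call takes as long as a camera call.
- models.cut_out(picture, target): "region" (384x512 bool, what is visible of it) and "extent" ([left, top, width, height] as shares, 0 to 1, of the picture: columns of its width, rows of its height, round what is visible of it).
- models.place_of(picture, target): "at" ([column, row] as shares, 0 to 1, of the picture: columns of its width, rows of its height: a listed point, or the origin of a listed thing).
The state is a dict: "time_s": time; "joints": joint angles; "joint_velocities": joint speeds; "effort": joint torques, N m; "tcp_pos": TCP position; "ee_rot": TCP orientation; "wrist_force": force on the tool from outside, world axes, zero at the start; "moment": the same for the moment, N m; "gripper_width": opening from 0.0 (shut) to 1.0 (fully open); "gripper_force": force on a finger pad.
Only numpy, scipy, OpenCV 4.12 (cv2) and the standard library are available. Lean on these libraries where they do the work, as an engineer would, in place of code of your own. Each camera call takes 0.05 s, during which the arm holds its last target. There are 200 camera calls.

### The job

Check the spring on the bench spring tester. First turn the knob on top of the dial gauge anticlockwise until the red peak hand left by the last test is back at its zero stop; then grip the black cross handle and draw the slide out, without running past, until the red index line of the slide stands level with the black line on the yellow rider, the test length. Hold the spring steady at that mark for three seconds and finish with the gripper still holding the handle there, and do not shove the timer, the tin or the open bottle aside.

Things in the scene. Friction and masses are not known exactly. Their poses are not given: they have to be found in the camera images.
- spring_tester: Fixed bench instrument, grey base 370 x 130 mm. Origin: on the bench under mid-base; x runs from pull handle to dial gauge, z up, +y to the side with the rule (robot's side). Gauge face up, 98 mm across, centre at x = +130 mm, at most 60 mm high. Spring along y = 0, 42 mm high. Blue slide carriage 60 x 74 mm, top 50 mm high; end block at x = -173 mm, 46 mm high
- pull_handle: Black cross handle (T handle) on the blue slide: a round bar 15 mm thick, 76 mm long, along the instrument's y axis, 88 mm above the bench on an 11 mm stem; 38 mm free down to the carriage. Origin: middle of the bar; axes as spring_tester. Pulled along the instrument's -x axis, away from the gauge
- slide_travel (a joint): How far the slide is pulled out, m: 0 at rest against its home stop, at most 0.073. Its spring pulls it home with about 2 N at rest and 180 N/m more as it comes out (about 8 to 13 N at the mark); let go, it flies home
- index_line (a point): Outer end of the red index line on the white plate at the slide's +y side, 47 mm above the bench; moves with the slide, level with the middle of the handle bar; axes as spring_tester
- mark_rider: Yellow rider, 13 mm long, clamped fixed on the rule beside the slide, 30 to 58 mm from the slide's index line at rest in the direction of pulling; top 47 mm high, lower than the handle bar. Origin: inner face of the rider; axes as spring_tester
- mark_line (a point): Inner end of the black line across the top of the yellow rider (the test length), 47 mm above the bench; axes as spring_tester. The slide is at the mark when index_line has the same x as this point along the instrument's x axis
- reset_knob: Round black knurled knob, 24 mm across and 22 mm tall, on the gauge's vertical axis, with a red stripe on top; carries the red peak hand. Origin: centre of its underside, 60 mm above the bench; the window lies 2 mm under it. It turns about the vertical axis with light friction (about 0.03 N m) and stays where it is left
- knob_top (a point): Centre of the knob's top face, 83 mm above the bench
- peak_hand (a joint): Angle of the red peak hand and its knob, rad: 0 at the zero stop, grows clockwise seen from above as the load hand pushes it along; turning the knob anticlockwise brings it back. It starts between 0.9 and 2.3
- load_hand (a joint): Angle of the black load hand, rad, clockwise from above: 0 at rest, 40 rad per metre of slide travel; it pushes the red hand ahead of it and leaves it at the highest reading
- load_tip (a point): On the black load hand near its tip, 38 mm from the knob's axis, under the window; its x axis points out along the hand
- peak_tip (a point): On the red peak hand near its tip, 35 mm from the knob's axis, under the window; its x axis points out along the hand
- timer: Small pale table timer, 58 x 62 x 17 mm, a bystander on the robot's side of the tester. Origin: centre of its underside
- soil_tin: Round whitish tin, 57 mm across and 28 mm tall, a bystander on the far side of the tester. Origin: centre of its underside
- open_bottle: Open white bottle, 43 mm across and 78 mm tall, a bystander on the far side of the tester. Origin: centre of its underside

How it is judged (in metres and radians):
On the way, in this order (a step that is already met when the one before it is completed fails the run):
1. the red peak hand is turned back to its zero stop while the slide is at home (value of joint peak_hand below 0.1 rad and value of joint slide_travel below 0.004 m), for 0.2 s.
2. the slide is held at the mark for two seconds (x of index_line in the frame of mark_line between -0.003 and 0.003 m and contact force between the fingers and pull_handle above 4 N), for 2 s.
At the end, for the whole second after the job is handed in: The gripper still holds the cross handle (more than 4 N between fingers and handle), the slide stands still with its index line within 3 mm of the rider's line, and the red peak hand rests against the black load hand (within 0.4 rad) (all of step 2 and velocity of joint slide_travel between -0.005 and 0.005 m/s and value of joint slide_travel above 0.025 m and angle between the x axis of load_tip and the x axis of peak_tip, either way round below 0.4 rad and value of joint peak_hand above 0.9 rad); the arm keeps its last pose, push and grip.
It fails at once if the slide is pulled past the mark by more than 6 mm (x of index_line in the frame of mark_line below -0.006 m).
It fails at once if the timer, the tin or the bottle is moved more than 20 mm, or the bottle tips over (distance of any of timer, soil_tin, open_bottle from where it was at the start of the episode above 0.02 m or angle between open_bottle's own z axis and vertical above 0.5 rad).
It also fails if it takes over 67 s, if anything falls off the work surface, if the arm or the gripper's body presses on something with over 40 N, if the wrist force passes 120 N, or if a joint passes its speed limit or range.

## Working session

There is one attempt and no reset: what is moved stays moved. The work goes in short steps, Python scripts to look and compute and a tool call to move; the robot and the scene stay as the last step left them, time stands still between calls to the robot, and variables do not carry over. Pictures are saved under pics/ and viewed, at most 10 in all, crops included, and the job is handed in when it is done.

Besides the shell and the picture viewer there is one more tool, called after ">>>" as a command line: name --argument value ..., lists and objects as JSON in quotes. apply_moves: Moves the arm, as the interface text tells. Its arguments: {"type":"object","properties":{"moves":{"type":"array"},"hand":{"type":"number"}},"required":["moves"]}

```bash
mkdir -p pics; cat > h.py <<'E'
import numpy as np, cv2
from station import r, imaging, models
def ray(p,at):
    K=np.array(p["intrinsics"]);u,v=at[0]*512,at[1]*384
    x=(u-K[0,2])/K[0,0];y=(v-K[1,2])/K[1,1]
    if p.get("fish"):
        t=np.hypot(x,y);s=np.sin(t)/t if t>1e-9 else 1;d=np.array([x*s,y*s,np.cos(t)])
    else: d=np.array([x,y,1.])
    return np.array(p["orientation"])@d
def cap(n):
    p=imaging.capture(n); p["fish"]=(n=="wrist"); return p
def onz(p,at,z):
    d=ray(p,at);e=np.array(p["eye"]);return e+d*(z-e[2])/d[2]
def px(p,P):
    c=np.array(p["orientation"]).T@(np.array(P)-np.array(p["eye"]));K=np.array(p["intrinsics"])
    if p["fish"]:
        t=np.arctan2(np.hypot(c[0],c[1]),c[2]);n=np.hypot(c[0],c[1]);x,y=c[0]/n*t,c[1]/n*t
    else:x,y=c[0]/c[2],c[1]/c[2]
    return np.array([K[0,0]*x+K[0,2],K[1,1]*y+K[1,2]])
Z=dict(pull_handle=.088,index_line=.047,mark_line=.047,reset_knob=.060,knob_top=.083,load_tip=.056,peak_tip=.056,timer=0,soil_tin=0,open_bottle=0,spring_tester=0)
def look(p,names=Z):
    for n in names:
        q=models.place_of(p,n)
        for k in q[:1]: print(n,round(k["confidence"],2),np.round(np.array(k["at"])*[512,384],1),np.round(onz(p,k["at"],Z[n]),4))
E
python3 - <<'E'
from h import *
s=r.sense();print(s["time_s"],s["tcp_pos"],np.round(s["ee_rot"],3),s["gripper_width"],r.pinch_z)
ims=[]
for n in["top","scene"]:
    p=cap(n);print(n,p["eye"],np.array(p["intrinsics"]).round(1).tolist(),p.keys());look(p);cv2.imwrite(f"pics/{n}1.png",cv2.resize(p["frame"],(800,600)))
E
```

```text
0.0 [0.16098552 0.60328359 0.22144677] [[ 0.966 -0.258 -0.   ]
 [-0.258 -0.966 -0.002]
 [ 0.     0.002 -1.   ]] 1.0009713690733866 0.0187
top [0.38446088 0.01626325 0.91985643] [[454.9, 0.0, 267.3], [0.0, 454.9, 192.1], [0.0, 0.0, 1.0]] dict_keys(['frame', 'intrinsics', 'eye', 'orientation', 'shot', 'fish'])
pull_handle 0.65 [272.3 224.7] [ 0.51   -0.0123  0.088 ]
index_line 0.78 [263.1 253.5] [0.465 0.014 0.047]
mark_line 0.44 [283.4 253.1] [ 0.4585 -0.0242  0.047 ]
reset_knob 0.67 [176.6 198.9] [0.5986 0.159  0.06  ]
knob_top 0.69 [176.6 194.8] [0.6007 0.1541 0.083 ]
peak_tip 0.39 [281.1 256.3] [ 0.4527 -0.0183  0.056 ]
timer 0.92 [227.5 299.9] [0.3932 0.0996 0.    ]
soil_tin 0.92 [267.7 163.2] [ 0.6535 -0.0307  0.    ]
open_bottle 0.59 [331.4 183.7] [ 0.5848 -0.1526  0.    ]
spring_tester 0.7 [243.6 221.5] [0.5409 0.041  0.    ]
scene [0.1344436  0.54622984 0.68379146] [[472.3, 0.0, 252.5], [0.0, 472.3, 197.2], [0.0, 0.0, 1.0]] dict_keys(['frame', 'intrinsics', 'eye', 'orientation', 'shot', 'fish'])
pull_handle 0.91 [292.  212.1] [ 0.5022 -0.0098  0.088 ]
index_line 0.9 [298.6 241.1] [0.4686 0.0085 0.047 ]
mark_line 0.45 [314.1 240.8] [ 0.4474 -0.0119  0.047 ]
reset_knob 0.48 [195.2 242.4] [0.6003 0.1497 0.06  ]
knob_top 0.6 [189.3 237.2] [0.6001 0.1625 0.083 ]
load_tip 0.72 [316.3 237.4] [ 0.4451 -0.0141  0.056 ]
timer 0.66 [299.2 306.4] [0.3961 0.0971 0.    ]
soil_tin 0.62 [242.  203.5] [ 0.6552 -0.04    0.    ]
open_bottle 0.74 [301.5 195.1] [ 0.5754 -0.152   0.    ]
spring_tester 0.59 [257.8 249.2] [0.5399 0.0414 0.    ]
```

View pics/top1.png

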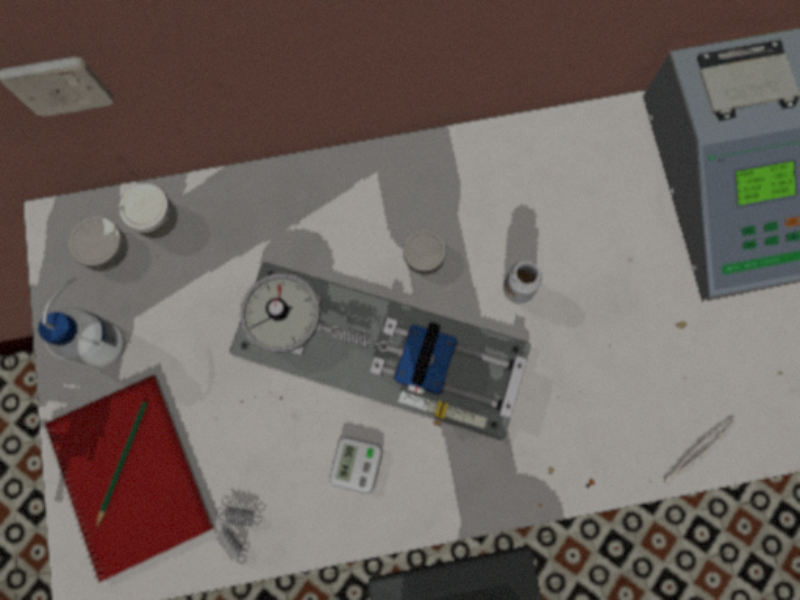

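View pics/scene1.png

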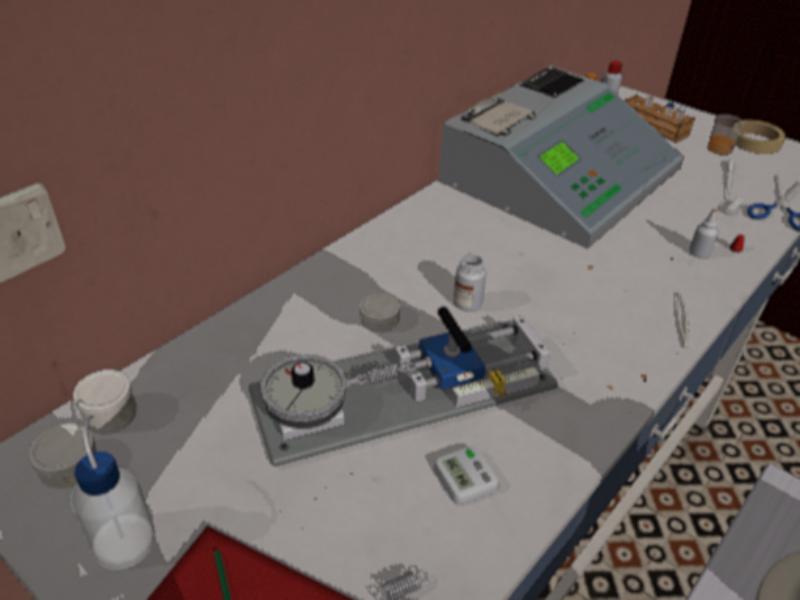

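The top view shows the gauge with its knob at about (278,308), the red hand pointing up and the load hand to the lower left. The handle bar is at about (427,353), the index line at (415,392) and the yellow rider at (441,410). I move over the knob first.

>>> apply_moves --moves '[[[0.0317,0.0187,-0.002],0],[[0.0317,0.0187,-0.002],0],[[0.0317,0.0187,-0.002],0],[[0.0317,0.0187,-0.002],0],[[0.0317,0.0187,-0.002],0]]'

```text
time_s: 1.62
tcp_pos: [0.291, 0.4713, 0.2328]
ee_rot: [[0.966, -0.257, 0.0], [-0.257, -0.966, 0.0], [0.0, -0.0, -1.0]]
wrist_force: [-0.5, 1.2, 0.5]
gripper_width: 1.002
gripper_force: 0.0
```

>>> apply_moves --moves '[[[0.0317,0.0187,-0.002],0],[[0.0317,0.0187,-0.002],0],[[0.0317,0.0187,-0.002],0],[[0.0317,0.0187,-0.002],0],[[0.0317,0.0187,0],0]]'

```text
time_s: 2.03
tcp_pos: [0.4204, 0.3402, 0.2414]
ee_rot: [[0.966, -0.257, 0.001], [-0.257, -0.966, 0.001], [0.001, -0.001, -1.0]]
wrist_force: [0.9, 1.7, 0.5]
gripper_width: 1.004
gripper_force: 0.0
```

>>> apply_moves --moves '[[[0.0317,0.0187,0],0],[[0.0317,0.0187,0],0],[[0.0317,0.0187,0],0],[[0.0317,0.0187,0],0],[[0.0317,0.0187,0],0]]'

```text
time_s: 2.45
tcp_pos: [0.5493, 0.2087, 0.2408]
ee_rot: [[0.966, -0.258, 0.0], [-0.258, -0.966, 0.0], [0.0, -0.0, -1.0]]
wrist_force: [0.4, 0.9, -0.3]
gripper_width: 1.0
gripper_force: 0.0
```

>>> apply_moves --moves '[[[0.0317,0.0187,0],0],[[0.0317,0.0187,0],0],[[0,0,0],0]]'

```text
time_s: 2.7
tcp_pos: [0.6031, 0.1535, 0.2398]
ee_rot: [[0.965, -0.264, 0.0], [-0.264, -0.965, -0.001], [0.001, 0.001, -1.0]]
wrist_force: [0.8, 0.5, -0.5]
gripper_width: 0.999
gripper_force: 0.0
```

```bash
python3 - <<'E'
from h import *
s=r.sense();print(s["time_s"],s["tcp_pos"],np.round(s["ee_rot"],3),s["joints"])
p=cap("wrist");print(p["eye"],np.array(p["intrinsics"]).round(1).tolist());look(p);cv2.imwrite("pics/w1.png",cv2.resize(p["frame"],(800,600)))
E
```

```text
2.7 [0.60314057 0.1534741  0.23977689] [[ 0.965 -0.264  0.   ]
 [-0.264 -0.965 -0.001]
 [ 0.001  0.001 -1.   ]] [ 29.196211    21.16860173   1.58624663   0.08679339 -70.43607297
  45.4886235 ]
[0.68240698 0.13146143 0.40104322] [[297.3, 0.0, 260.5], [0.0, 297.3, 191.5], [0.0, 0.0, 1.0]]
pull_handle 0.72 [409.5 215.3] [ 0.5104 -0.0134  0.088 ]
index_line 0.88 [382.8 236.3] [0.4681 0.012  0.047 ]
reset_knob 0.9 [259.9 177.2] [0.5981 0.1551 0.06  ]
knob_top 0.8 [261.  177.3] [0.6034 0.1523 0.083 ]
timer 0.65 [325.9 273.2] [0.4017 0.0986 0.    ]
soil_tin 0.9 [383.7  93.2] [ 0.6565 -0.0408  0.    ]
open_bottle 0.78 [451.5 127.5] [ 0.5849 -0.1499 -0.    ]
spring_tester 0.64 [350.9 186.6] [0.5355 0.0356 0.    ]
```

View pics/w1.png

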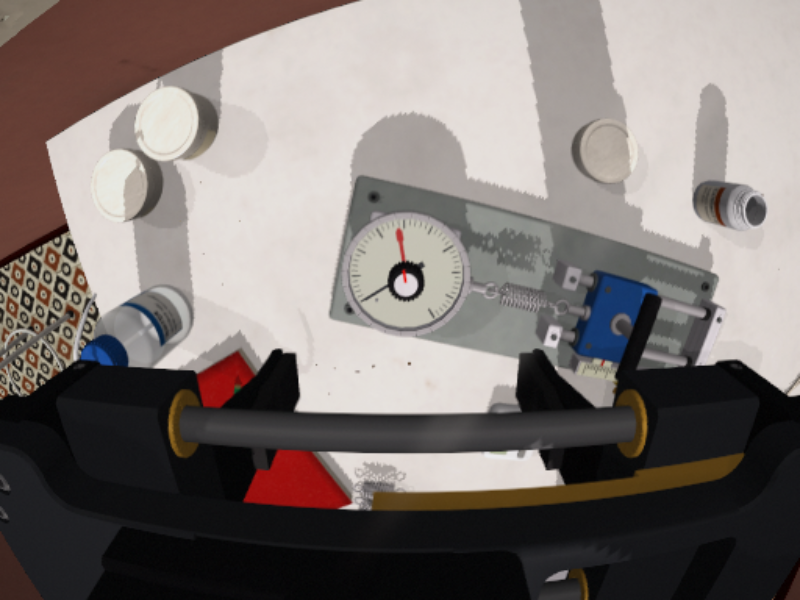

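The wrist view shows the gauge dial centred near (407,272), the red hand pointing up, and the load hand to the lower left at about (368,300). That is roughly 118° of anticlockwise turn. I pre-turn clockwise and descend partway.

>>> apply_moves --moves '[[[0,0,0.02],7.1],[[0,0,0.02],7.1],[[0,0,0.02],7.1],[[0,0,0.02],7.1],[[0,0,0.01],7.1]]'

```text
time_s: 3.72
tcp_pos: [0.5984, 0.1575, 0.1478]
ee_rot: [[0.632, -0.775, -0.004], [-0.775, -0.632, -0.001], [-0.001, 0.004, -1.0]]
wrist_force: [0.3, 0.4, 0.6]
gripper_width: 0.998
gripper_force: 0.0
```

>>> apply_moves --moves '[[[0,0,0],0],[[0,0,0],0]]'

```text
time_s: 3.88
tcp_pos: [0.5998, 0.1578, 0.1504]
ee_rot: [[0.64, -0.769, -0.001], [-0.769, -0.64, -0.001], [0.0, 0.001, -1.0]]
wrist_force: [0.1, 0.2, 0.6]
gripper_width: 0.997
gripper_force: 0.0
```

```bash
python3 - <<'E'
from h import *
s=r.sense();print(s["time_s"],s["tcp_pos"],np.round(s["ee_rot"],3),s["joints"])
for n in["wrist","wrist","top"]:
    p=cap(n);look(p,["reset_knob","knob_top","pull_handle","index_line","mark_line"])
    if n=="wrist":w=p
cv2.imwrite("pics/w2.png",cv2.resize(w["frame"],(800,600)))
for z in(.058,.083):print(px(w,[.6015,.1545,z])*800/512)
E
```

```text
3.8833 [0.59980522 0.15780211 0.15038975] [[ 0.64  -0.769 -0.001]
 [-0.769 -0.64  -0.001]
 [ 0.     0.001 -1.   ]] [ 2.96822632e+01  2.48512350e+01 -6.01573708e+00  2.64142184e-02
 -5.91812004e+01  1.00748282e+01]
reset_knob 0.68 [265.5 190. ] [0.6004 0.1505 0.06  ]
knob_top 0.79 [264.5 202.4] [0.599 0.154 0.083]
pull_handle 0.8 [463.1 125.4] [ 0.5098 -0.0137  0.088 ]
index_line 0.66 [444.2 160.5] [0.4751 0.0097 0.047 ]
mark_line 0.6 [472.1 152.7] [ 0.4519 -0.0231  0.047 ]
reset_knob 0.57 [263.6 193.6] [0.5999 0.1548 0.06  ]
knob_top 0.97 [265.7 202.1] [0.5988 0.1538 0.083 ]
pull_handle 0.76 [462.4 126.6] [ 0.5093 -0.0121  0.088 ]
mark_line 0.56 [469.6 152.3] [ 0.4548 -0.0202  0.047 ]
reset_knob 0.47 [175.3 200.4] [0.5961 0.1619 0.06  ]
knob_top 0.48 [178.3 197.6] [0.5947 0.1517 0.083 ]
pull_handle 0.59 [273.9 227.5] [ 0.5044 -0.0143  0.088 ]
index_line 0.94 [262.9 251.2] [0.4694 0.0136 0.047 ]
mark_line 0.57 [175.6 202.4] [0.5952 0.164  0.047 ]
[410.03768988 299.44866838]
[410.23981615 313.59447147]
```

View pics/w2.png

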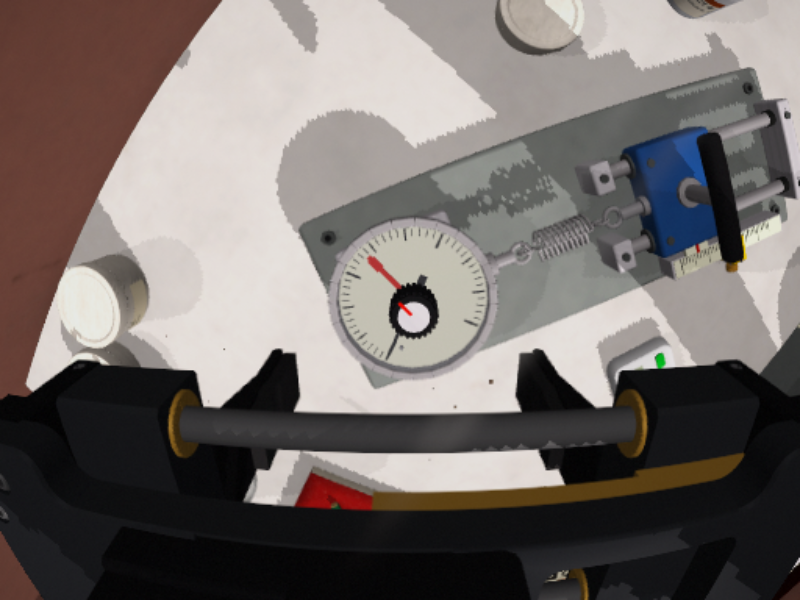

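The knob top is at about (413,317) in this view, 4 mm from the TCP. I shift, descend and close.

>>> apply_moves --moves '[[[0.001,0.002,0.02],0],[[0.001,0.001,0.02],0],[[0,0,0.02],0],[[0,0,0.014],0],[[0,0,0.01],0]]'

```text
time_s: 5.2
tcp_pos: [0.598, 0.1539, 0.0648]
ee_rot: [[0.637, -0.771, -0.002], [-0.771, -0.637, -0.001], [-0.001, 0.002, -1.0]]
wrist_force: [0.3, -0.4, -0.2]
gripper_width: 1.001
gripper_force: 0.0
```

>>> apply_moves --moves '[[[0,0,0],0],[[0,0,0],0]]'

```text
time_s: 5.37
tcp_pos: [0.599, 0.1543, 0.0665]
ee_rot: [[0.637, -0.771, -0.0], [-0.771, -0.637, -0.001], [0.0, 0.001, -1.0]]
wrist_force: [0.6, -0.7, -0.2]
gripper_width: 1.001
gripper_force: 0.0
```

>>> apply_moves --moves '[[[0,0,0],0],[[0,0,0],0],[[0,0,0],0],[[0,0,0],0],[[0,0,0],0]]' --hand 0.0

```text
time_s: 5.78
tcp_pos: [0.599, 0.1544, 0.0671]
ee_rot: [[0.637, -0.771, 0.001], [-0.771, -0.637, 0.0], [0.0, -0.001, -1.0]]
wrist_force: [0.1, 0.5, 0.1]
gripper_width: 0.706
gripper_force: 0.0
```

>>> apply_moves --moves '[[[0,0,0],0],[[0,0,0],0],[[0,0,0],0]]'

```text
time_s: 6.03
tcp_pos: [0.5988, 0.1543, 0.0666]
ee_rot: [[0.637, -0.771, 0.0], [-0.771, -0.637, 0.0], [0.0, -0.0, -1.0]]
wrist_force: [0.5, 0.0, 0.9]
gripper_width: 0.478
gripper_force: 0.0
```

```bash
python3 - <<'E'
from h import *
s=r.sense();print(s)
E
```

```text
{'time_s': 6.0333, 'joints': array([ 2.94243534e+01,  2.97323951e+01, -1.15093627e+01,  1.29040118e-03,
       -4.87564760e+01,  1.01311122e+01]), 'joint_velocities': array([0.05385399, 0.0822262 , 0.00399171, 0.00606576, 0.02696621,
       0.00547701]), 'effort': array([ 1.68295857e-03, -4.20647621e+01,  1.52203256e+01,  3.40733416e+00,
        4.93812037e-02, -7.05572825e-05]), 'tcp_pos': array([0.59879418, 0.15426642, 0.06660588]), 'ee_rot': array([[ 6.36836346e-01, -7.70999006e-01,  3.51704252e-05],
       [-7.70999006e-01, -6.36836347e-01,  3.94819854e-07],
       [ 2.20933994e-05, -2.73677985e-05, -9.99999999e-01]]), 'wrist_force': array([0.48800935, 0.00734465, 0.86781218]), 'moment': array([3.41356337e-02, 3.30028757e-02, 7.78981368e-05]), 'gripper_force': 0.0, 'gripper_width': 0.4782200963264651}
```

>>> apply_moves --moves '[[[0,0,0],0],[[0,0,0],0],[[0,0,0],0],[[0,0,0],0],[[0,0,0],0]]'

```text
time_s: 6.45
tcp_pos: [0.5991, 0.1545, 0.0665]
ee_rot: [[0.637, -0.771, 0.001], [-0.771, -0.637, 0.0], [0.0, -0.001, -1.0]]
wrist_force: [1.4, 0.0, -1.3]
gripper_width: 0.272
gripper_force: 30.0
```

```bash
python3 - <<'E'
from h import *
s=r.sense();print(s["gripper_width"],s["gripper_force"],s["wrist_force"],s["moment"])
E
```

```text
0.271646957868625 29.999593198299408 [ 1.37987356  0.03730999 -1.34698969] [ 0.29872376 -0.35001068 -0.06352162]
```

>>> apply_moves --moves '[[[0,0,0],-7],[[0,0,0],-7],[[0,0,0],-7],[[0,0,0],-7],[[0,0,0],-7]]'

```text
time_s: 6.87
tcp_pos: [0.5996, 0.1552, 0.0666]
ee_rot: [[0.966, -0.26, 0.002], [-0.26, -0.966, 0.001], [0.002, -0.002, -1.0]]
wrist_force: [1.2, 2.9, -1.5]
gripper_width: 0.268
gripper_force: 30.0
```

>>> apply_moves --moves '[[[0,0,0],-7],[[0,0,0],-7],[[0,0,0],-7],[[0,0,0],-7],[[0,0,0],-7]]'

```text
time_s: 7.28
tcp_pos: [0.5996, 0.1559, 0.0666]
ee_rot: [[0.94, 0.341, 0.002], [0.341, -0.94, 0.003], [0.003, -0.002, -1.0]]
wrist_force: [0.4, 4.9, -1.0]
gripper_width: 0.27
gripper_force: 30.0
```

>>> apply_moves --moves '[[[0,0,0],-7],[[0,0,0],-7],[[0,0,0],-7],[[0,0,0],-5],[[0,0,0],0]]'

```text
time_s: 7.7
tcp_pos: [0.5993, 0.1564, 0.0666]
ee_rot: [[0.698, 0.716, 0.002], [0.716, -0.698, 0.003], [0.004, -0.001, -1.0]]
wrist_force: [0.1, 5.8, -0.4]
gripper_width: 0.272
gripper_force: 30.0
```

```bash
python3 - <<'E'
from h import *
s=r.sense();print(s["gripper_width"],s["gripper_force"],s["wrist_force"],s["moment"],s["joints"])
p=cap("wrist");cv2.imwrite("pics/w3.png",cv2.resize(p["frame"],(800,600)));look(p,["load_tip","peak_tip"])
E
```

```text
0.27194039959712896 29.99745100736618 [ 0.05606832  5.79826882 -0.42513123] [ 1.68108291 -0.00702694 -0.00794637] [ 29.5296424   29.75036688 -11.43497349  -0.12195402 -48.62862248
 106.30983151]
```

View pics/w3.png

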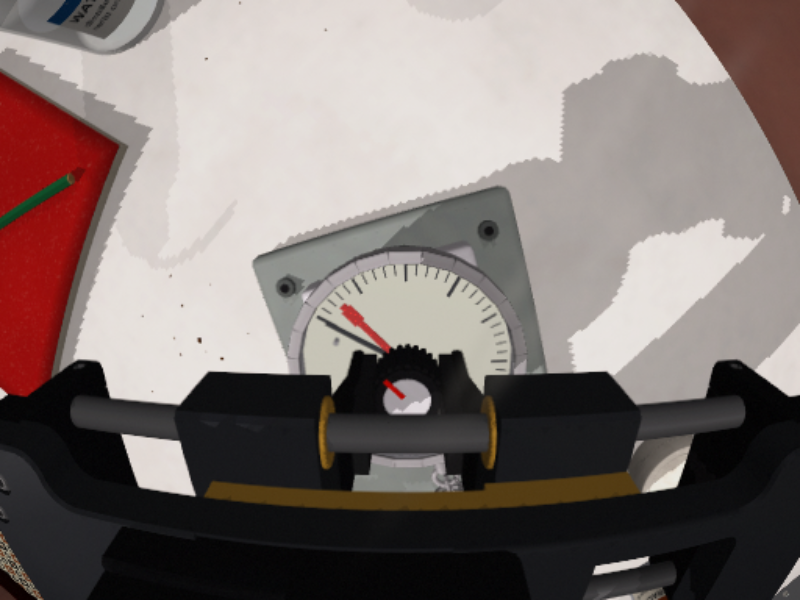

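The red hand at (345,310) is now about 15–20° short of the black one at (318,318).

>>> apply_moves --moves '[[[0,0,0],-5],[[0,0,0],-5],[[0,0,0],-4],[[0,0,0],0],[[0,0,0],0]]'

```text
time_s: 8.27
tcp_pos: [0.5991, 0.1565, 0.0666]
ee_rot: [[0.506, 0.862, 0.002], [0.862, -0.506, 0.003], [0.004, -0.0, -1.0]]
wrist_force: [-0.9, 7.7, -1.6]
gripper_width: 0.27
gripper_force: 30.0
```

```bash
python3 - <<'E'
from h import *
s=r.sense();print(s["gripper_force"],s["wrist_force"],s["moment"],s["joints"][5])
E
```

```text
29.999000430107117 [-0.90842928  7.70727442 -1.55487492] [1.86740694 0.18658046 0.04003863] 120.14301363952447
```

>>> apply_moves --moves '[[[0,0,0],-3],[[0,0,0],0]]'

```text
time_s: 8.43
tcp_pos: [0.599, 0.1566, 0.0665]
ee_rot: [[0.459, 0.888, 0.002], [0.888, -0.459, 0.003], [0.004, -0.0, -1.0]]
wrist_force: [-0.7, 6.4, -0.8]
gripper_width: 0.273
gripper_force: 30.0
```

```bash
python3 - <<'E'
from h import *
s=r.sense();print(s["gripper_force"],s["wrist_force"],s["moment"],s["joints"][5])
p=cap("wrist");cv2.imwrite("pics/w4.png",cv2.resize(p["frame"][130:290,170:350],None,fx=3.5,fy=3.5,interpolation=2))
E
```

```text
29.998417496681213 [-0.73930324  6.4357937  -0.83535497] [ 1.89398972  0.24202174 -0.07035749] 123.21998551806189
```

View pics/w4.png

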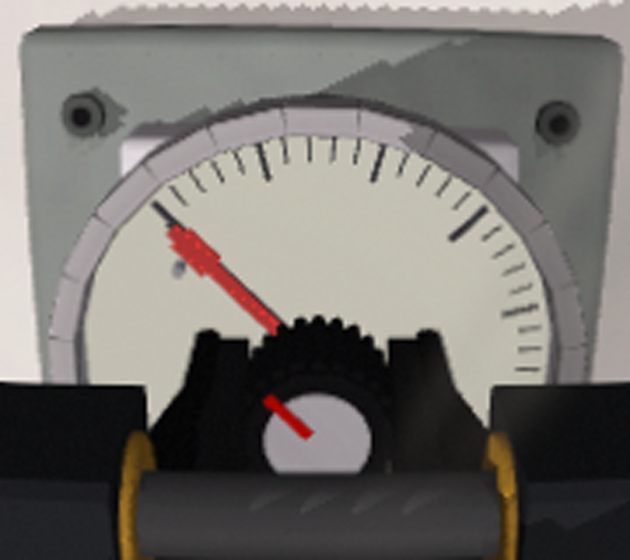

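The red hand now lies over the black one, at about (195,250) in the crop. One more nudge should confirm the stop by torque.

>>> apply_moves --moves '[[[0,0,0],-3],[[0,0,0],0],[[0,0,0],0],[[0,0,0],0]]'

```text
time_s: 8.82
tcp_pos: [0.5988, 0.1563, 0.0666]
ee_rot: [[0.415, 0.91, 0.001], [0.91, -0.415, 0.003], [0.003, -0.0, -1.0]]
wrist_force: [-1.1, 5.4, -1.8]
gripper_width: 0.272
gripper_force: 30.0
```

```bash
python3 - <<'E'
from h import *
s=r.sense();print(s["gripper_force"],s["wrist_force"],s["moment"],s["joints"][5])
E
```

```text
29.99935895204544 [-1.08539879  5.44831556 -1.83466267] [ 1.81249253  0.32931087 -0.23853856] 126.08265395946086
```

Moment is −0.24 N·m, so the hand is at the stop. I release, rise and turn to align with the handle.

>>> apply_moves --moves '[[[0,0,0],0],[[0,0,0],0],[[0,0,0],0],[[0,0,0],0],[[0,0,0],0]]' --hand 0.087

```text
time_s: 9.23
tcp_pos: [0.5987, 0.1539, 0.0665]
ee_rot: [[0.414, 0.91, -0.0], [0.91, -0.414, -0.0], [-0.0, -0.0, -1.0]]
wrist_force: [-0.5, 0.8, 0.3]
gripper_width: 0.563
gripper_force: 0.0
```

>>> apply_moves --moves '[[[0,0,-0.02],0],[[0,0,-0.03],0],[[0,0,-0.03],0],[[0,0,-0.03],6.7],[[0,0,-0.02],6.7]]'

```text
time_s: 9.65
tcp_pos: [0.5998, 0.1543, 0.2]
ee_rot: [[0.618, 0.786, 0.004], [0.786, -0.618, 0.001], [0.003, 0.003, -1.0]]
wrist_force: [0.3, 0.7, 0.7]
gripper_width: 0.938
gripper_force: 0.0
```

>>> apply_moves --moves '[[[0,0,0],6.7],[[0,0,0],6.7],[[0,0,0],6.7],[[0,0,0],6.7],[[0,0,0],6.7]]'

```text
time_s: 10.07
tcp_pos: [0.5987, 0.1539, 0.1966]
ee_rot: [[0.949, 0.314, -0.0], [0.314, -0.949, -0.0], [-0.0, 0.0, -1.0]]
wrist_force: [0.5, -0.1, 1.2]
gripper_width: 0.999
gripper_force: 0.0
```

>>> apply_moves --moves '[[[0,0,0],6.7],[[0,0,0],6.7],[[0,0,0],6.7],[[0,0,0],6.7],[[0,0,0],6.7]]'

```text
time_s: 10.48
tcp_pos: [0.5987, 0.1539, 0.1965]
ee_rot: [[0.965, -0.262, -0.0], [-0.262, -0.965, -0.0], [-0.0, 0.0, -1.0]]
wrist_force: [0.1, 0.3, 0.1]
gripper_width: 0.999
gripper_force: 0.0
```

>>> apply_moves --moves '[[[0,0,0],6.7],[[0,0,0],6.7],[[0,0.03,0],0],[[0,0.03,0],0],[[0,0.03,0],0]]'

```text
time_s: 10.9
tcp_pos: [0.5554, 0.0741, 0.1962]
ee_rot: [[0.881, -0.473, -0.001], [-0.473, -0.881, -0.0], [-0.0, 0.001, -1.0]]
wrist_force: [0.4, -0.6, -0.5]
gripper_width: 1.004
gripper_force: 0.0
```

>>> apply_moves --moves '[[[0,0.03,0],0],[[0,0,0],0],[[0,0,0],0]]'

```text
time_s: 11.15
tcp_pos: [0.5414, 0.0472, 0.1971]
ee_rot: [[0.88, -0.475, 0.001], [-0.475, -0.88, 0.0], [0.0, -0.0, -1.0]]
wrist_force: [0.9, 0.8, -0.3]
gripper_width: 0.999
gripper_force: 0.0
```

```bash
python3 - <<'E'
from h import *
s=r.sense();print(s["time_s"],s["tcp_pos"],np.round(s["ee_rot"],3),s["joints"])
for n in["wrist","wrist","scene"]:
    p=cap(n);look(p,["knob_top","pull_handle","index_line","mark_line","mark_rider"] if 0 else ["knob_top","pull_handle","index_line","mark_line"])
    if n=="wrist":w=p
cv2.imwrite("pics/w5.png",cv2.resize(w["frame"],(800,600)))
E
```

```text
11.15 [0.54144583 0.04722232 0.19705763] [[ 0.88  -0.475  0.001]
 [-0.475 -0.88   0.   ]
 [ 0.    -0.    -1.   ]] [ 2.20871177e+01  1.52928954e+01 -1.33200462e+01  7.54828996e-03
 -6.13543057e+01  3.95480719e+01]
knob_top 0.93 [141.  188.6] [0.5999 0.1544 0.083 ]
pull_handle 0.75 [334.8 191.3] [ 0.5063 -0.0159  0.088 ]
mark_line 0.65 [351.7 217.2] [ 0.4511 -0.0249  0.047 ]
knob_top 0.7 [143.9 192.4] [0.5956 0.1557 0.083 ]
pull_handle 0.97 [331.3 189.5] [ 0.511  -0.0115  0.088 ]
index_line 0.71 [332.9 190. ] [ 0.4938 -0.0162  0.047 ]
mark_line 0.43 [350.9 215.6] [ 0.4549 -0.0229  0.047 ]
knob_top 0.63 [191.2 239.2] [0.594  0.1636 0.083 ]
pull_handle 0.86 [289.8 208.1] [ 0.5122 -0.016   0.088 ]
index_line 0.95 [299.4 241.5] [0.4669 0.0083 0.047 ]
mark_line 0.49 [314.7 239.5] [ 0.4486 -0.0154  0.047 ]
```

View pics/w5.png

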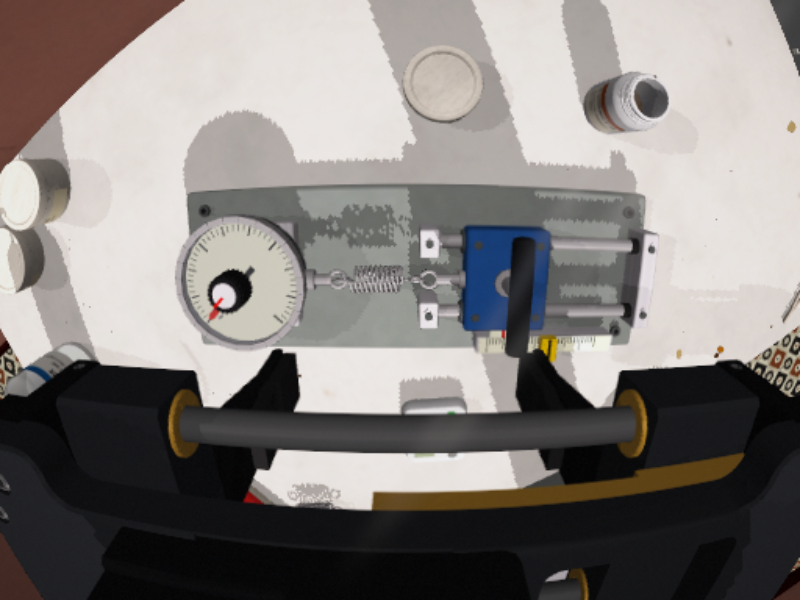

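The view is well aligned: the bar runs vertically at (520,297), the red hand is at zero, and the rider is at (547,347). I move over the handle, descend and close.

>>> apply_moves --moves '[[[0,0.034,0],0],[[0,0.034,0],0],[[0,0,0.03],0],[[0,0,0.03],0],[[0,0,0.03],0]]'

```text
time_s: 12.32
tcp_pos: [0.5101, -0.0118, 0.1065]
ee_rot: [[0.88, -0.474, 0.003], [-0.474, -0.88, 0.001], [0.002, -0.002, -1.0]]
wrist_force: [-0.1, 1.0, -0.1]
gripper_width: 0.998
gripper_force: 0.0
```

>>> apply_moves --moves '[[[0,0,0.02],0],[[0,0,0.017],0],[[0,0,0],0],[[0,0,0],0],[[0,0,0],0]]'

```text
time_s: 12.73
tcp_pos: [0.5109, -0.0111, 0.0706]
ee_rot: [[0.881, -0.473, 0.002], [-0.473, -0.881, 0.0], [0.002, -0.001, -1.0]]
wrist_force: [0.5, 0.7, 0.8]
gripper_width: 1.003
gripper_force: 0.0
```

```bash
python3 - <<'E'
from h import *
s=r.sense();print(s["time_s"],s["tcp_pos"],s["wrist_force"],s["moment"])
for n in["wrist","scene","top"]:
    p=cap(n);look(p,["pull_handle","index_line","mark_line"])
    if n=="wrist":w=p
cv2.imwrite("pics/w6.png",cv2.resize(w["frame"],(800,600)))
E
```

```text
12.7333 [ 0.51086909 -0.01113693  0.0706425 ] [0.49316541 0.689078   0.76681778] [ 0.00910568  0.01579434 -0.01359542]
pull_handle 0.66 [264.7 256.6] [ 0.5099 -0.0135  0.088 ]
mark_line 0.71 [311.5 281.6] [ 0.4526 -0.0234  0.047 ]
pull_handle 0.55 [291.4 211. ] [ 0.5049 -0.0114  0.088 ]
index_line 0.82 [295.5 239.3] [0.4759 0.0087 0.047 ]
mark_line 0.68 [314.5 239.1] [ 0.4494 -0.0161  0.047 ]
pull_handle 0.81 [270.7 226. ] [ 0.5083 -0.009   0.088 ]
index_line 0.87 [265.9 250.7] [0.4693 0.0078 0.047 ]
mark_line 0.42 [283.4 254.2] [ 0.4565 -0.0238  0.047 ]
```

View pics/w6.png

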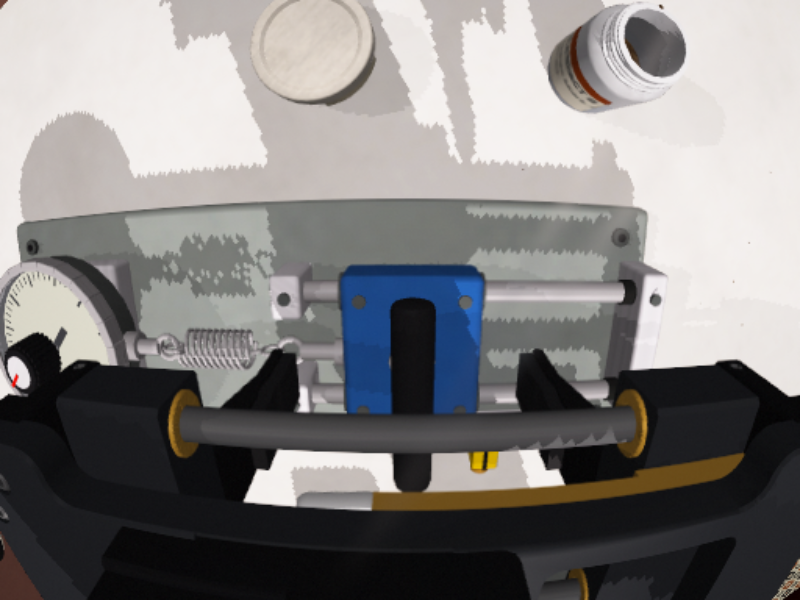

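The bar (413 px) lies between the fingers, with the rider's black line at about (484,460). The offset to the mark is about 35 mm. I close the gripper.

>>> apply_moves --moves '[[[0,0,0.001],0],[[0,0,0],0],[[0,0,0],0],[[0,0,0],0],[[0,0,0],0]]' --hand 0.0

```text
time_s: 13.75
tcp_pos: [0.5098, -0.0113, 0.0685]
ee_rot: [[0.881, -0.473, -0.0], [-0.473, -0.881, -0.0], [-0.0, 0.0, -1.0]]
wrist_force: [-0.3, -0.5, 0.2]
gripper_width: 0.709
gripper_force: 0.0
```

>>> apply_moves --moves '[[[0,0,0],0],[[0,0,0],0],[[0,0,0],0],[[0,0,0],0],[[0,0,0],0]]'

```text
time_s: 14.17
tcp_pos: [0.5098, -0.0113, 0.0686]
ee_rot: [[0.881, -0.473, 0.0], [-0.473, -0.881, 0.0], [0.0, -0.0, -1.0]]
wrist_force: [-0.4, 0.9, 1.0]
gripper_width: 0.322
gripper_force: 0.0
```

>>> apply_moves --moves '[[[0,0,0],0],[[0,0,0],0],[[0,0,0],0],[[0,0,0],0]]'

```text
time_s: 14.5
tcp_pos: [0.5092, -0.0122, 0.0685]
ee_rot: [[0.881, -0.473, -0.002], [-0.473, -0.881, -0.001], [-0.001, 0.002, -1.0]]
wrist_force: [-1.0, -5.6, 1.0]
gripper_width: 0.159
gripper_force: 30.0
```

```bash
python3 - <<'E'
from h import *
s=r.sense();print(s["time_s"],s["tcp_pos"],s["wrist_force"],s["moment"],s["gripper_force"],s["gripper_width"])
for n in["wrist","top","top"]:
    p=cap(n);look(p,["pull_handle","index_line","mark_line"])
E
```

```text
14.5 [ 0.50923697 -0.01218726  0.06852106] [-1.0015929  -5.56072792  1.00800595] [-1.43831426  0.07291986  0.10096668] 29.97450040653348 0.15873301947727295
pull_handle 0.64 [262.5 256.2] [ 0.5102 -0.0141  0.088 ]
pull_handle 0.67 [269.7 227.9] [ 0.5051 -0.0066  0.088 ]
index_line 0.51 [264.1 251.4] [0.4686 0.0114 0.047 ]
mark_line 0.52 [282.3 254. ] [ 0.4572 -0.0218  0.047 ]
pull_handle 0.78 [272.6 225.5] [ 0.5085 -0.0126  0.088 ]
index_line 0.75 [263.6 252.9] [0.466  0.0129 0.047 ]
mark_line 0.53 [280.6 254.7] [ 0.4565 -0.0183  0.047 ]
```

>>> apply_moves --moves '[[[0,0.005,0],0],[[0,0.005,0],0],[[0,0.005,0],0],[[0,0.005,0],0],[[0,0.005,0],0]]'

```text
time_s: 15.52
tcp_pos: [0.4991, -0.0313, 0.0686]
ee_rot: [[0.881, -0.473, 0.004], [-0.473, -0.881, 0.004], [0.002, -0.005, -1.0]]
wrist_force: [0.2, 9.5, -1.7]
gripper_width: 0.159
gripper_force: 30.0
```

>>> apply_moves --moves '[[[0,0,0],0],[[0,0,0],0],[[0,0,0],0]]'

```text
time_s: 15.77
tcp_pos: [0.499, -0.0315, 0.0685]
ee_rot: [[0.881, -0.473, 0.003], [-0.473, -0.881, 0.003], [0.001, -0.004, -1.0]]
wrist_force: [-0.2, 7.3, -1.1]
gripper_width: 0.164
gripper_force: 30.0
```

```bash
python3 - <<'E'
from h import *
s=r.sense();print(s["time_s"],s["tcp_pos"],s["wrist_force"],s["gripper_force"],s["gripper_width"])
for n in["wrist","top","top"]:
    p=cap(n);look(p,["pull_handle","index_line","mark_line"])
    if n=="wrist":w=p
t=cv2.resize(p["frame"][235:275,245:305],None,fx=8,fy=8,interpolation=2)
c=cap("scene");look(c,["pull_handle","index_line","mark_line"])
b=cv2.resize(c["frame"][215:255,275:335],None,fx=8,fy=8,interpolation=2)
cv2.imwrite("pics/c7.png",cv2.resize(np.vstack([t,b]),(450,600)))
cv2.imwrite("pics/w7.png",cv2.resize(w["frame"][220:330,220:400],None,fx=4,fy=4,interpolation=2))
E
```

```text
15.7667 [ 0.49899856 -0.03150272  0.06853834] [-0.22416115  7.29088879 -1.09751001] 29.959869738668203 0.16353873818609588
pull_handle 0.7 [261.7 257.8] [ 0.4992 -0.0326  0.088 ]
pull_handle 0.85 [284.9 227.1] [ 0.5013 -0.0343  0.088 ]
index_line 0.81 [277.  256.5] [ 0.4545 -0.0109  0.047 ]
mark_line 0.46 [284.9 252.7] [ 0.4587 -0.0271  0.047 ]
pull_handle 0.54 [282.5 228.7] [ 0.4992 -0.0294  0.088 ]
index_line 0.75 [176.2 195. ] [0.6097 0.1608 0.047 ]
mark_line 0.51 [284.9 253.6] [ 0.4571 -0.0268  0.047 ]
pull_handle 0.91 [300.3 209.1] [ 0.4957 -0.0272  0.088 ]
index_line 0.93 [309.9 238.9] [ 0.4562 -0.0107  0.047 ]
mark_line 0.66 [316.4 240. ] [ 0.4454 -0.0166  0.047 ]
```

View pics/c7.png

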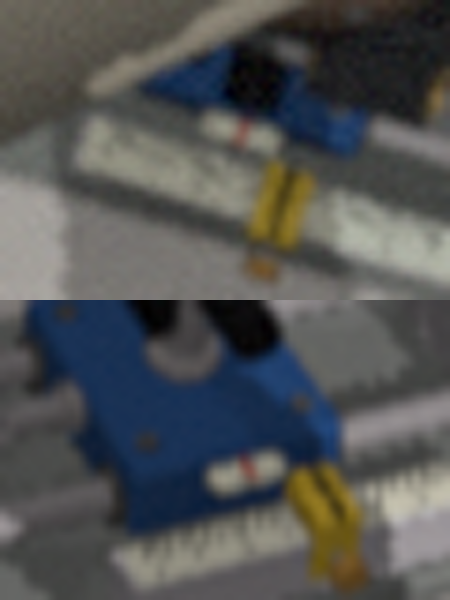

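The crops show the red line at about (243,130) in the top view and (248,468) in the scene view, with the rider's line still ahead. I now compute the remaining distance along the instrument axis.

```bash
cat >> h.py <<'E'
U=-np.array([.473,.881])
def seg(p,row0,row1,c0,c1):
    f=cv2.GaussianBlur(cv2.resize(p["frame"][row0:row1,c0:c1],None,fx=6,fy=6,interpolation=2),(0,0),3).astype(float)
    B,G,R=f[...,0],f[...,1],f[...,2]
    def W(wt):
        ys,xs=np.mgrid[:f.shape[0],:f.shape[1]];return np.array([(wt*xs).sum(),(wt*ys).sum()])/wt.sum()
    red=np.clip(R-np.maximum(G,B)-25,0,None)
    lab=(np.minimum(R,G)-B>35).astype(np.uint8)
    n,l,st,ce=cv2.connectedComponentsWithStats(lab);k=1+st[1:,4].argmax()
    g=lambda q:(np.array(q)+.5)/6-.5+[c0,row0]
    return g(W(red)),g(ce[k]),st[k,4]/36
def gap(p,a,b):
    A=onz(p,np.array(a)/[512,384],.047);B=onz(p,np.array(b)/[512,384],.047);return (B-A)[:2]@U*1000
E
python3 - <<'E'
from h import *
for n,a,b in[("top",(277.4,252.3),(282.5,262.3)),("top",(277.4,252.3),(283.5,257.7)),("scene",(308.1,237.4),(317.4,237.7)),("scene",(308.1,237.4),(318.9,240.5))]:
    p=cap(n);print(n,gap(p,a,b), "mm/px",gap(p,a,np.array(a)+[1,0]),gap(p,a,np.array(a)+[0,1]))
for n,w in[("top",(235,275,250,305)),("scene",(215,255,275,335))]*2:
    p=cap(n);a,b,ar=seg(p,*w);print(n,a,b,ar,gap(p,a,b))
E
```

```text
top 14.833347096510737 mm/px 1.8225652700563046 0.5608772527576041
top 14.109741112021787 mm/px 1.8225652700563046 0.5608772527576041
scene 16.384299078041597 mm/px 1.7998228376515593 -1.1699287743490256
scene 15.702125597119036 mm/px 1.7998228376515593 -1.1699287743490256
top [277.79830918 259.45652174] [281.95097837 262.06789996] 67.19444444444444 8.984360313082181
scene [314.01260504 243.32930672] [318.2942129  243.91042429] 98.63888888888889 6.9224819181947215
top [276.92510549 253.06962025] [281.93832508 262.07934543] 67.33333333333333 14.126536991472905
scene [313.82742782 243.1596363 ] [318.28685446 243.88178404] 98.61111111111111 7.0744906879521325
```

View pics/w7.png

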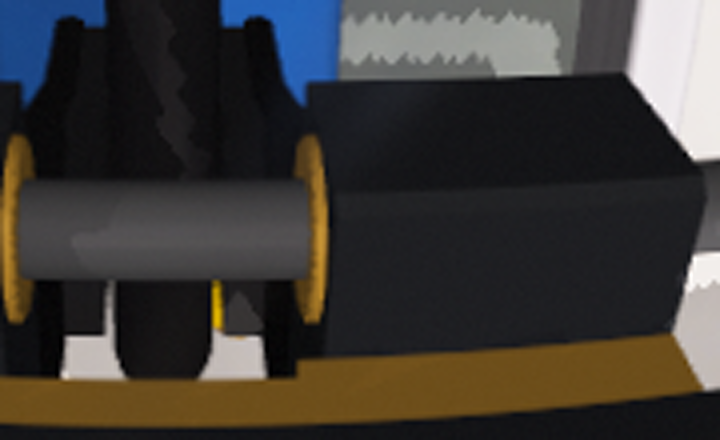

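>>> apply_moves --moves '[[[0,0.004,0],0],[[0,0.003,0],0],[[0,0.002,0],0],[[0,0,0],0],[[0,0,0],0]]'

```text
time_s: 17.38
tcp_pos: [0.495, -0.039, 0.0686]
ee_rot: [[0.881, -0.473, 0.004], [-0.473, -0.881, 0.004], [0.002, -0.005, -1.0]]
wrist_force: [-0.8, 9.6, -0.8]
gripper_width: 0.159
gripper_force: 30.0
```

```bash
cat >> h.py <<'E'
def red(p,row0,row1,c0,c1):
    f=p["frame"][row0:row1,c0:c1].astype(float);B,G,R=f[...,0],f[...,1],f[...,2]
    w=np.clip(R-G-2*np.clip(G-B,0,None)-15,0,None)
    return w
def avg(n,k=5):
    ps=[cap(n) for _ in range(k)];p=ps[-1];p=dict(p);p["frame"]=np.mean([q["frame"].astype(float) for q in ps],0);return p
def measure(n,w,name=None):
    p=avg(n);_,b,ar=seg(p,*w);q=red(p,*w);m=(q>.4*q.max()).astype(np.uint8)
    k,l,st,ce=cv2.connectedComponentsWithStats(m)
    ys,xs=np.mgrid[:q.shape[0],:q.shape[1]]
    for i in range(1,k):
        ww=q*(cv2.dilate((l==i).astype(np.uint8),np.ones((3,3)))); a=np.array([(ww*xs).sum(),(ww*ys).sum()])/ww.sum()+[w[2],w[0]]
        print(n,"red",a.round(2),"mass",ww.sum().round(),"yellow",b.round(2),ar.round(),"gap mm",round(gap(p,a,b),2))
    return p
E
python3 - <<'E'
from h import *
s=r.sense();print(s["time_s"],s["tcp_pos"],s["wrist_force"],(np.array([.50924,-.01219])-s["tcp_pos"][:2])@-U)
T=measure("top",(240,275,255,305));S=measure("scene",(220,255,285,335))
t=cv2.resize(T["frame"][240:275,255:305].astype(np.uint8),None,fx=12,fy=8.57,interpolation=2)
b=cv2.resize(S["frame"][220:255,285:335].astype(np.uint8),None,fx=12,fy=8.57,interpolation=2)
cv2.imwrite("pics/c8.png",np.vstack([t,b])[:600])
E
```

```text
17.3833 [ 0.49501036 -0.03897217  0.06855953] [-0.82010357  9.56837574 -0.82361929] 0.03032571536217281
top red [281.22 252.53] mass 33.0 yellow [281.93 262.04] 68.0 gap mm 6.56
scene red [311.43 235.22] mass 23.0 yellow [318.24 243.91] 100.0 gap mm 1.86
```

View pics/c8.png

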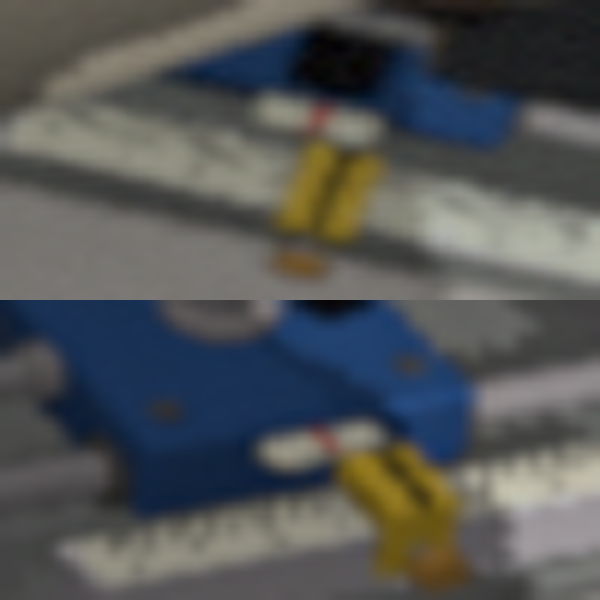

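Picture limit reached, so I measure numerically from here. I rectify the z = 47 mm plane into instrument axes and compare the red and black line profiles.

```bash
cat >> h.py <<'E'
def rect(p):
    # cols: along U (pull) 0..80mm at .25, rows: along +y instr; origin handle at rest
    u=U/np.linalg.norm(U);v=np.array([-u[1],u[0]])*1.
    if v@np.array([-1,0])<0:v=-v   # +y side toward the robot
    o=np.array([.5095,-.0128])
    H,W=140,320;M=np.zeros((H,W,2),np.float32)
    for i in range(H):
        for j in range(W):
            M[i,j]=px(p,[*(o+u*(j*.25-10)/1000+v*(25+i*.25)/1000),.047])
    return cv2.remap(p["frame"].astype(np.float32),M,None,cv2.INTER_CUBIC)
def profile(n,k=5):
    f=rect(avg(n,k));B,G,R=f[...,0],f[...,1],f[...,2]
    rd=np.clip(R-G-1.5*np.clip(G-B,0,None)-12,0,None); ye=(np.minimum(R,G)-B)
    out=[]
    for i in range(0,140,8):
        a=rd[i:i+8].mean(0);y=ye[i:i+8].mean(0);x=np.arange(320)*.25-10
        rs=(a*x).sum()/a.sum() if a.sum()>60 else np.nan
        t="";idx=np.where(y>25)[0]
        if len(idx)>15:
            L=(R+G)[i:i+8].mean(0);lo,hi=idx[0],idx[-1];mid=L[lo+14:hi-13] 
            t=f"yellow {x[lo]:.1f}..{x[hi]:.1f} dark at {x[lo+14+mid.argmin()] if len(mid) else 0:.1f}"
        if not np.isnan(rs) or t: print(n,"y=%.0f"%(26+i*.25),"red %.1f (%.0f)"%(rs,a.sum()),t)
E
python3 - <<'E'
from h import *
profile("top");profile("scene")
E
```

```text
top y=38 red 30.3 (69) 
top y=40 red 30.1 (206) 
top y=42 red 30.1 (107) 
top y=48 red nan (0) yellow 29.8..43.0 dark at 36.8
top y=50 red nan (0) yellow 29.5..43.5 dark at 36.8
top y=52 red nan (0) yellow 29.5..43.5 dark at 36.8
top y=54 red nan (0) yellow 29.8..43.5 dark at 36.5
top y=56 red nan (0) yellow 29.5..43.5 dark at 36.5
top y=58 red nan (0) yellow 29.2..43.5 dark at 36.5
top y=60 red nan (0) yellow 29.5..43.5 dark at 36.5
scene y=40 red 30.4 (121) 
scene y=42 red 30.2 (90) 
scene y=48 red nan (0) yellow 29.2..41.2 dark at 37.8
scene y=50 red nan (0) yellow 28.2..41.8 dark at 37.2
scene y=52 red nan (0) yellow 27.2..41.5 dark at 36.8
scene y=54 red nan (0) yellow 26.5..41.8 dark at 36.8
scene y=56 red nan (0) yellow 26.0..42.5 dark at 36.5
scene y=58 red nan (0) yellow 25.8..42.8 dark at 36.8
scene y=60 red nan (0) yellow 26.0..42.8 dark at 36.8
```

Very consistent: red line at 30.2, mark at 36.7, so 6.5 mm remain. I advance 5 mm.

>>> apply_moves --moves '[[[0,0.002,0],0],[[0,0.002,0],0],[[0,0.001,0],0],[[0,0,0],0],[[0,0,0],0]]'

```text
time_s: 18.8
tcp_pos: [0.4928, -0.0431, 0.0685]
ee_rot: [[0.881, -0.473, 0.004], [-0.473, -0.881, 0.004], [0.002, -0.005, -1.0]]
wrist_force: [-0.0, 10.3, -1.8]
gripper_width: 0.163
gripper_force: 30.0
```

```bash
python3 - <<'E'
from h import *
s=r.sense();print(s["time_s"],s["tcp_pos"],s["wrist_force"],(np.array([.50924,-.01219])-s["tcp_pos"][:2])@-U)
profile("top");profile("scene")
E
```

```text
18.8 [ 0.49282263 -0.04310496  0.0685446 ] [-0.03765909 10.27702273 -1.79724225] 0.035001498163808216
top y=40 red 34.8 (79) 
top y=42 red 34.8 (118) 
top y=44 red 34.9 (82) 
top y=46 red nan (0) yellow 31.0..40.8 dark at 36.0
top y=48 red nan (0) yellow 29.8..43.0 dark at 36.5
top y=50 red nan (0) yellow 29.5..43.5 dark at 36.5
top y=52 red nan (0) yellow 29.5..43.8 dark at 36.5
top y=54 red nan (0) yellow 29.8..43.5 dark at 36.2
top y=56 red nan (0) yellow 29.5..43.5 dark at 36.2
top y=58 red nan (0) yellow 29.2..43.5 dark at 36.5
top y=60 red nan (0) yellow 29.5..43.5 dark at 36.5
scene y=38 red 35.2 (118) 
scene y=40 red 35.0 (326) 
scene y=42 red 34.7 (205) 
scene y=46 red nan (0) yellow 31.8..41.0 dark at 36.0
scene y=48 red nan (0) yellow 29.5..41.8 dark at 36.5
scene y=50 red nan (0) yellow 28.2..42.0 dark at 36.8
scene y=52 red nan (0) yellow 27.2..41.8 dark at 36.5
scene y=54 red nan (0) yellow 26.5..41.8 dark at 36.5
scene y=56 red nan (0) yellow 26.0..42.5 dark at 36.5
scene y=58 red nan (0) yellow 25.8..42.8 dark at 36.5
scene y=60 red nan (0) yellow 26.0..42.8 dark at 36.8
```

>>> apply_moves --moves '[[[0,0.001,0],0],[[0,0.0006,0],0],[[0,0,0],0],[[0,0,0],0],[[0,0,0],0]]'

```text
time_s: 19.72
tcp_pos: [0.4921, -0.0444, 0.0686]
ee_rot: [[0.881, -0.473, 0.004], [-0.473, -0.881, 0.004], [0.002, -0.006, -1.0]]
wrist_force: [0.3, 11.2, -1.4]
gripper_width: 0.162
gripper_force: 30.0
```

```bash
python3 - <<'E'
from h import *
s=r.sense();print(s["time_s"],s["tcp_pos"],s["wrist_force"],(np.array([.50924,-.01219])-s["tcp_pos"][:2])@-U)
profile("top");profile("scene")
E
```

```text
19.7167 [ 0.49210496 -0.04437355  0.06855018] [ 0.28953255 11.19881615 -1.36405528] 0.036458583268982825
top y=40 red 36.2 (176) 
top y=42 red 36.1 (86) 
top y=46 red nan (0) yellow 31.0..40.2 dark at 36.5
top y=48 red nan (0) yellow 29.8..43.2 dark at 36.5
top y=50 red nan (0) yellow 29.5..43.8 dark at 36.5
top y=52 red nan (0) yellow 29.5..43.5 dark at 36.5
top y=54 red nan (0) yellow 29.8..43.5 dark at 36.2
top y=56 red nan (0) yellow 29.5..43.5 dark at 36.5
top y=58 red nan (0) yellow 29.2..43.5 dark at 36.5
top y=60 red nan (0) yellow 29.5..43.2 dark at 36.5
scene y=38 red 36.9 (96) 
scene y=40 red 36.5 (382) 
scene y=42 red 36.1 (342) 
scene y=44 red 35.8 (131) 
scene y=48 red nan (0) yellow 29.5..42.2 dark at 36.5
scene y=50 red nan (0) yellow 28.2..42.0 dark at 36.8
scene y=52 red nan (0) yellow 27.2..41.8 dark at 36.5
scene y=54 red nan (0) yellow 26.5..41.8 dark at 36.5
scene y=56 red nan (0) yellow 26.0..42.5 dark at 36.5
scene y=58 red nan (0) yellow 25.8..42.8 dark at 36.5
scene y=60 red nan (0) yellow 25.8..42.8 dark at 36.8
```

>>> apply_moves --moves '[[[0,0,0],0],[[0,0,0],0],[[0,0,0],0],[[0,0,0],0],[[0,0,0],0]]'

```text
time_s: 20.63
tcp_pos: [0.4921, -0.0444, 0.0685]
ee_rot: [[0.881, -0.473, 0.004], [-0.473, -0.881, 0.004], [0.002, -0.006, -1.0]]
wrist_force: [-0.9, 10.5, -1.5]
gripper_width: 0.162
gripper_force: 30.0
```

>>> apply_moves --moves '[[[0,0,0],0],[[0,0,0],0],[[0,0,0],0],[[0,0,0],0],[[0,0,0],0]]'

```text
time_s: 21.05
tcp_pos: [0.4921, -0.0444, 0.0686]
ee_rot: [[0.881, -0.473, 0.004], [-0.473, -0.881, 0.004], [0.002, -0.006, -1.0]]
wrist_force: [0.1, 10.4, -1.2]
gripper_width: 0.161
gripper_force: 30.0
```

>>> apply_moves --moves '[[[0,0,0],0],[[0,0,0],0],[[0,0,0],0],[[0,0,0],0],[[0,0,0],0]]'

```text
time_s: 21.47
tcp_pos: [0.4921, -0.0444, 0.0685]
ee_rot: [[0.881, -0.473, 0.004], [-0.473, -0.881, 0.004], [0.002, -0.005, -1.0]]
wrist_force: [0.1, 11.8, -1.5]
gripper_width: 0.166
gripper_force: 30.0
```

>>> apply_moves --moves '[[[0,0,0],0],[[0,0,0],0],[[0,0,0],0],[[0,0,0],0],[[0,0,0],0]]'

```text
time_s: 21.88
tcp_pos: [0.4921, -0.0444, 0.0686]
ee_rot: [[0.881, -0.473, 0.004], [-0.473, -0.881, 0.004], [0.002, -0.006, -1.0]]
wrist_force: [0.2, 11.2, -1.2]
gripper_width: 0.164
gripper_force: 30.0
```

>>> apply_moves --moves '[[[0,0,0],0],[[0,0,0],0],[[0,0,0],0],[[0,0,0],0],[[0,0,0],0]]'

```text
time_s: 22.3
tcp_pos: [0.4921, -0.0444, 0.0686]
ee_rot: [[0.881, -0.473, 0.004], [-0.473, -0.881, 0.004], [0.002, -0.006, -1.0]]
wrist_force: [0.4, 10.7, -1.5]
gripper_width: 0.16
gripper_force: 30.0
```

>>> apply_moves --moves '[[[0,0,0],0],[[0,0,0],0],[[0,0,0],0],[[0,0,0],0],[[0,0,0],0]]'

```text
time_s: 22.72
tcp_pos: [0.4921, -0.0444, 0.0685]
ee_rot: [[0.881, -0.473, 0.004], [-0.473, -0.881, 0.004], [0.002, -0.006, -1.0]]
wrist_force: [0.2, 9.8, -1.9]
gripper_width: 0.159
gripper_force: 30.0
```

>>> apply_moves --moves '[[[0,0,0],0],[[0,0,0],0],[[0,0,0],0],[[0,0,0],0],[[0,0,0],0]]'

```text
time_s: 23.13
tcp_pos: [0.4921, -0.0444, 0.0685]
ee_rot: [[0.881, -0.473, 0.004], [-0.473, -0.881, 0.004], [0.002, -0.006, -1.0]]
wrist_force: [0.3, 11.7, -2.0]
gripper_width: 0.165
gripper_force: 30.0
```

```bash
python3 - <<'E'
from h import *
s=r.sense();print(s["time_s"],s["tcp_pos"],s["gripper_force"],(np.array([.50924,-.01219])-s["tcp_pos"][:2])@-U)
profile("top");profile("scene")
E
```

```text
23.1333 [ 0.4921345  -0.04438013  0.06854584] 29.95750562287867 0.03645040767525832
top y=40 red 36.3 (177) 
top y=42 red 36.1 (95) 
top y=48 red nan (0) yellow 29.8..43.0 dark at 36.5
top y=50 red nan (0) yellow 29.5..43.8 dark at 36.5
top y=52 red nan (0) yellow 29.5..43.5 dark at 36.5
top y=54 red nan (0) yellow 29.8..43.5 dark at 36.2
top y=56 red nan (0) yellow 29.5..43.5 dark at 36.5
top y=58 red nan (0) yellow 29.5..43.5 dark at 36.5
top y=60 red nan (0) yellow 29.5..43.5 dark at 36.5
scene y=38 red 36.9 (95) 
scene y=40 red 36.5 (379) 
scene y=42 red 36.0 (341) 
scene y=44 red 35.8 (129) 
scene y=46 red nan (0) yellow 32.2..41.2 dark at 36.0
scene y=48 red nan (0) yellow 29.5..42.2 dark at 36.5
scene y=50 red nan (0) yellow 28.2..42.0 dark at 36.8
scene y=52 red nan (0) yellow 27.2..41.8 dark at 36.8
scene y=54 red nan (0) yellow 26.5..41.8 dark at 36.5
scene y=56 red nan (0) yellow 26.0..42.5 dark at 36.5
scene y=58 red nan (0) yellow 25.8..42.8 dark at 36.5
scene y=60 red nan (0) yellow 25.8..42.8 dark at 36.8
```

The red line agrees with the mark to within 0.5 mm and has been held over 3 s.

```bash
python3 -c "
from station import r
print(r.finish_job())"
```

```text
the job is handed in; nothing more can be done
None
```

The peak hand was turned back to its zero stop, and the slide was drawn to within about 0.5 mm of the mark and held there for over 3 s; the job is handed in with the gripper still on the handle, no verdict came back, and I viewed 11 pictures, one over the limit of 10.

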